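# Level the omelette hob with a wedge shim

### The arm

A 6-joint arm with a two-finger parallel gripper is mounted at the origin on the work surface. World frame = base frame: x ahead of the robot, y to its left, z up, the work surface at z = 0. Lengths are in m, angles in rad, forces in N, time in s.
With the tool pointing down it reaches from about 0.375 to 0.9 m from the base axis. Payload 3.1 kg.
Tool frame: the origin (TCP) lies midway between the tips of the shut fingers; the grasp point (between the pads) lies 19 mm behind it; z points along the fingers, x is the direction in which the jaws open and shut, and the axes are right-handed (so a half turn about z gives the same grasp; the last joint's range is limited). The gripper opens to 85 mm and grips with 20 to 120 N. Pads are 22 mm wide; open, the fingers measure 114 mm over their backs; the gripper's body (76 mm by 85 mm) begins 54 mm behind the grasp point. The pads swing forward as they close: fully open they stand 13 mm farther back than shut.
Start: joints at [-1.327, 0.527, 1.433, -0, 1.181, -0.178], TCP at [0.256, -0.57, 0.231] pointing down, gripper open.
Joint ranges: [-3.08, 3.08], [-0.75, 2.2], [0.22, 2.44], [-1.43, 4.57], [0, 2.65], [-2.85, 2.85]. Speed limits (rad/s): [2.79, 2.79, 3.14, 3.14, 3.14, 3.14].

### API

Orientations are given as a unit quaternion [x, y, z, w].
In Python, from station import * gives the robot as it stands.
- The arm moves only by the tool servo_tool, never from a script. Its argument "targets" is a list of rows, each a list of 6 numbers: the shift along the tool's x, y, z in mm, then the turn, a rotation vector about the tool's x, y, z in degrees. A call has 1 to 10 rows; each row is the pose to reach, as a shift and turn from the pose commanded when the call began, along the tool's axes at that moment; what a row does not reach only later rows make up. A row lasts 1/8 s, in which the tool goes at most 62.5 mm and 10.7 degrees, less where a joint would pass 70% of its speed; a pose out of reach is approached as far as the arm can. A call with a gripper value outside its range is refused whole. "gripper" is the finger opening in mm, from 0 to 85.4, set as the call begins (left out, the last holds). The fingers move at their own pace and stop on an object; "newtons" is the grip in N (left out, the last holds). Time passes only in rows, so rows that repeat a pose let the fingers close. It gives the time, the measured TCP pose, the force and the opening at its end, in the units of the state.
- sense(): the state, without advancing time (a new reading comes with each control period).
- snapshot(name): name is "scene" or "top" or "wrist"; returns a dict with "color" (480x640x3 uint8, red, green, blue), "vfov" (degrees; the focal length in pixels is half the picture's height over the tangent of half this angle, whatever the lens; pixels are square), "cx", "cy" (the principal point, pixels), "D" ([k1, k2, p1, p2, k3] as OpenCV has them; the pictures are not rectified), "R" (3x3) and "t" (3): a world point X has camera coordinates R X + t. Camera axes: x right, y down, z forward; pixel columns grow to the right and rows downward; lengths in m; the calibration is good to about 2 mm. A picture is of the moment at which its call begins. There is no depth.
- sign_off(): hands the job in, once; it reports no verdict.
The state is a dict: "t": time; "q": joint angles; "qd": joint speeds; "tau": joint torques, N m; "tcp_pos": TCP position; "tool_rot": TCP orientation; "force": force on the tool from outside, world axes, zero at the start; "ft_torque": the same for the moment, N m; "finger_gap": opening from 0.0 (shut) to 1.0 (fully open).
Only numpy, scipy, OpenCV 4.12 (cv2) and the standard library are available. Lean on these libraries where they do the work, as an engineer would, in place of code of your own. Each camera call takes 0.05 s, during which the arm holds its last target. There are 200 camera calls.

### The job

The induction hob stands low on its near left corner and rocks. Set the round level gently in the middle of the glass, then lay the yellow wedge on the counter and ease it, thin end first, under the low corner's foot until the bubble rests inside the ring and the hob stands firm on all four feet: you feel the wedge go tight, and stop there instead of driving it on. Do not shove the hob along or handle it, leave the other things alone, and leave level and wedge in place.

Things in the scene. Friction and masses are not known exactly. Their poses are not given: they have to be found in the camera images.
- hob: portable induction hob, steel case, black glass top, touch keys along its near edge; 300 mm (x) by 260 mm (y), about 2.7 kg, loose. Origin: middle of the footprint at the height of its three good soles; x to its back, y to its left seen from the robot, z up. Case underside 18 mm, glass 70 mm above the soles. Feet (domed soles, 20 mm radius) at x +-122, y +-102 mm
- low_foot (a point): sole (lowest point, on the counter at first) of the low foot, a steel pad with an orange band, 31 mm across, at x -122, y +102 mm of the hob, 28 mm in from the case's edges. Screwed in 4 to 6 mm too far: the hob rests on it and its two neighbours, and the far foot hangs clear until the hob is level
- far_foot: rubber foot at the hob's far right corner, x +122, y -102 mm of the hob, diagonally opposite the low foot. Origin: its sole. It hangs 3 to 7 mm clear at first and lands when the hob is within 7 mrad of level, on either side; then the push on the wedge rises within 1 to 3 mm of travel, and soon after the hob starts to slide. 1 N or more on this foot counts as standing firm
- glass_centre (a point): middle of the glass top, on its surface
- level: loose round spirit level (bull's-eye level), aluminium with a green window on top, 58 mm across, 23 mm high, 150 g. Origin: centre of its underside, z up
- ring (a point): centre of the black ring (16 mm inside diameter) in the level's green window, 20.5 mm above the level's underside
- bubble (a point): centre of the white bubble (10 mm across) in the level's window. It runs to the high side, 4 mm from the ring's centre per 10 mrad of tilt, to a stop some 16 mm out, and settles within half a second; it is inside the ring when less than 3.2 mm from ring horizontally
- wedge: yellow hard plastic wedge shim, smooth, 110 mm long, 28 mm wide, 50 g, loose. Origin: centre of its underside; x to its thin end, z up. 1.5 mm thick at the thin end (x +55), 19.8 mm at the thick end (x -55): slope 1 in 6. Black rubber grips on the sides, 30 mm over both, from x -53 to -19, 1 to 11 mm high. Easing it under the foot takes a steady 5 to 9 N; 1.5 to 2.5 N more means it is tight
- jam_a: small jam jar with a dark red body and brass lid, 52 mm across, 55 mm high; to be left alone. Origin: centre of its underside
- jam_b: small jam jar with an amber body and brass lid, 52 mm across, 55 mm high; to be left alone. Origin: centre of its underside
- mug: white mug, 76 mm across, 85 mm high; to be left alone. Origin: centre of its underside
- bowl: white bowl, 130 mm across, 60 mm high; to be left alone. Origin: centre of its underside
- spatula: spatula lying on the counter to the right of the hob, 270 mm long; to be left alone. Origin: on its underside near the middle
- shaker: glass salt shaker with a steel cap, 42 mm across, 74 mm high; to be left alone. Origin: centre of its underside
Not all that is in view belongs to the job. What is meant by the wedge is not red, and is the larger of those in its own colour.

How it is judged:
On the way, in this order (a step that is already met when the one before it is completed fails the run):
1. the level stands on the middle of the glass, let go (horizontal distance between level and glass_centre below 0.045 m and z of level in the frame of hob between 0.066 and 0.076 m and contact force between the fingers and level below 0.05 N and linear speed of level below 0.02 m/s), for 0.3 s.
2. the low foot stands on the wedge, the bubble is inside the ring and the far foot bears (horizontal distance between level and glass_centre below 0.045 m and z of level in the frame of hob between 0.066 and 0.076 m and x of low_foot in the frame of wedge between -0.05 and 0.055 m and y of low_foot in the frame of wedge between -0.014 and 0.014 m and contact force between wedge and hob above 1 N and angle between wedge's own z axis and vertical below 0.06 rad and angle between level's own z axis and vertical below 0.008 rad and contact force between far_foot and anything else above 1 N), for 0.3 s.
At the end, for the whole second after the job is handed in: the level stands on the glass within 45 mm of its middle, bubble inside the ring (level within 8 mrad of upright); the wedge lies flat on the counter with the low foot on its slope; the far foot bears with at least 1 N; everything let go and at rest (all of step 2 and linear speed of each of hob, level, wedge below 0.01 m/s and angular speed of hob below 0.02 rad/s); the robot touches nothing.
It fails at once if the hob was shoved along the counter by more than 4 mm (distance of hob from where it was at the start of the episode above 0.004 m).
It fails at once if the wedge was rammed or driven on against the hob with more than 13 N (contact force between wedge and hob above 13 N).
It fails at once if the level was dropped or pressed on the glass with more than 40 N (contact force between level and hob above 40 N).
It fails at once if the robot itself pushed, lifted or leant on the hob with more than 6 N (contact force between any of the fingers, the arm and hob above 6 N).
It fails at once if a bystander was moved by more than 25 mm (distance of any of jam_a, jam_b, mug, bowl, spatula, shaker from where it was at the start of the episode above 0.025 m).
It also fails if it takes over 72 s, if anything falls off the work surface, if the arm or the gripper's body presses on something with over 40 N, if the wrist force passes 120 N, or if a joint passes its speed limit or range.

## Working session

There is one attempt and no reset: what is moved stays moved. The work goes in short steps, Python scripts to look and compute and a tool call to move; the robot and the scene stay as the last step left them, time stands still between calls to the robot, and variables do not carry over. Pictures are saved under pics/ and viewed, about 8 in all and at most 12, crops included, and the job is handed in when it is done.

Besides the shell and the picture viewer there is one more tool, called as name([rows], argument=value, ...), one row to a line, values as JSON. servo_tool: Moves the arm, as the interface text tells. Its arguments: {"type":"object","properties":{"targets":{"type":"array","items":{"type":"array","items":{"type":"number"}}},"gripper":{"type":"number"},"newtons":{"type":"number"}},"required":["targets"]}

```bash
ls; mkdir -p pics
cat > h.py <<'E'
from station import *
import numpy as np, cv2
from scipy.spatial.transform import Rotation as Ro
def K(s):
    f=240/np.tan(np.radians(s["vfov"])/2); return np.array([[f,0,s["cx"]],[0,f,s["cy"]],[0,0,1]])
def ray(s,uv):
    p=cv2.undistortPoints(np.array(uv,float).reshape(-1,1,2),K(s),np.array(s["D"],float)).reshape(-1,2)
    R=np.array(s["R"]);t=np.array(s["t"])
    return -R.T@t, np.c_[p,np.ones(len(p))]@R
def onz(s,uv,z):
    c,d=ray(s,uv); z=np.broadcast_to(z,len(d)); return c+d*((z-c[2])/d[:,2])[:,None]
def proj(s,X):
    X=np.array(X,float).reshape(-1,3); r,_=cv2.Rodrigues(np.array(s["R"],float))
    return cv2.projectPoints(X,r,np.array(s["t"],float),K(s),np.array(s["D"],float))[0].reshape(-1,2)
def save(s,n): cv2.imwrite(f"pics/{n}.png",s["color"][:,:,::-1])
def totool(v,st=None):
    st=st or sense(); return Ro.from_quat(st["tool_rot"]).inv().apply(v)*1000
E
python3 - <<'E'
from h import *
import pickle
S={n:snapshot(n) for n in("scene","top","wrist")}
pickle.dump(S,open("s0.pkl","wb"))
for n,s in S.items(): save(s,n+"0"); print(n,s["vfov"],s["D"],-np.array(s["R"]).T@s["t"])
print(sense())
E
```

```text
pics
scene 54.59503589080615 [-0.04025221  0.          0.          0.          0.        ] [0.81194553 0.49424409 1.05084099]
top 49.92524389770574 [-0.04087939  0.          0.          0.          0.        ] [0.44264731 0.01414273 1.43162394]
wrist 61.326701981908485 [-0.05976372  0.          0.          0.          0.        ] [ 0.31658765 -0.54202139  0.37305635]
{'t': 0.15, 'q': array([-1.32652056e+00,  5.28270405e-01,  1.43361078e+00, -9.93879168e-06,
        1.18143136e+00, -1.78490767e-01]), 'qd': array([-0.00033472, -0.0015625 , -0.00633885, -0.0011596 ,  0.0015579 ,
        0.00155976]), 'tau': array([ 3.03941151e-04, -4.42743659e+01, -1.78276527e+01, -2.58321634e-04,
        5.64342365e-03,  1.38851908e-05]), 'tcp_pos': array([ 0.2563203 , -0.56940872,  0.23054662]), 'tool_rot': array([ 8.39728344e-01, -5.43006049e-01, -6.30884750e-04, -5.84393800e-04]), 'force': array([-0.17673307,  0.187711  ,  0.04487069]), 'ft_torque': array([ 0.00985569, -0.00984848,  0.03411297]), 'finger_gap': 1.0015930594011595}
```

View pics/top0.png

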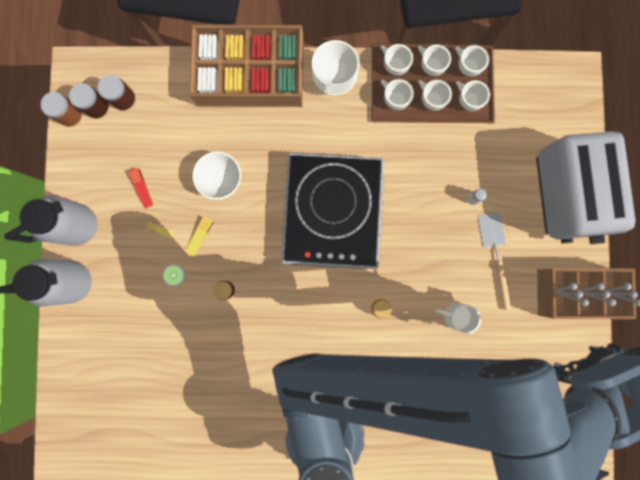

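View pics/scene0.png

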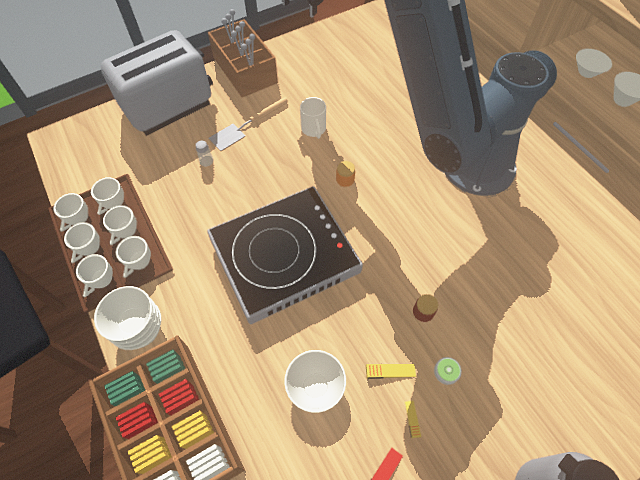

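The top view shows the hob with corners about (289,154), (382,158), (378,268) and (284,264). The level is at (173,275), the big yellow wedge at (199,236), a small yellow one at (160,229), and the jars at (224,290) and (382,309). Next I'll measure these.

Run:
```python
from h import *
import pickle
S=pickle.load(open("s0.pkl","rb"))
rows=[]
for n,box,gb in(("top",(130,200,250,310),0),("scene",(355,340,475,450),0)):
    s=S[n];im=s["color"];hsv=cv2.cvtColor(im,cv2.COLOR_RGB2HSV)
    x0,y0,x1,y1=box
    for name,lo,hi in(("yellow",(22,150,60),(32,255,255)),("green",(40,50,60),(80,255,255))):
        m=np.zeros(im.shape[:2],np.uint8);m[y0:y1,x0:x1]=cv2.inRange(hsv[y0:y1,x0:x1],lo,hi)
        for c in cv2.findContours(m,cv2.RETR_EXTERNAL,cv2.CHAIN_APPROX_NONE)[0]:
            if cv2.contourArea(c)<40: continue
            r=cv2.minAreaRect(c);b=cv2.boxPoints(r)
            print(n,name,cv2.contourArea(c),np.round(r[0],1),np.round(r[1],1),"corn",b.round(0).tolist())
            print(onz(s,[r[0]],.0205 if name=="green" else .008).round(4), onz(s,b,.0).round(3).tolist())
    rows.append(cv2.resize(im[y0:y1,x0:x1],None,fx=3.3,fy=3.3,interpolation=cv2.INTER_CUBIC)[:,:390])
s=S["top"]
print("hob",onz(s,[(289,154),(382,158),(378,268),(284,264)],.07).round(3))
for nm,p,z in(("jamA",(224,290),.055),("jamB",(382,309),.055),("bowl",(217,176),.06),("mug",(462,318),.085)):print(nm,onz(s,[p],z).round(3))
h=im=S["top"]["color"][145:278,275:392]
rows.append(cv2.resize(h,None,fx=3,fy=3))
H=max(r.shape[0] for r in rows);a=np.hstack([cv2.copyMakeBorder(r,0,H-r.shape[0],0,5,0) for r in rows])
a=cv2.resize(a,None,fx=min(1,800/a.shape[1]),fy=min(1,800/a.shape[1]));cv2.imwrite("pics/c1.png",a[:,:,::-1])
```

```text
top green 241.5 [173.3 274.8] [17.  17.7] corn [[161.0, 275.0], [174.0, 263.0], [186.0, 275.0], [173.0, 287.0]]
[[0.439  0.4161 0.0205]] [[0.438, 0.456, 0.0], [0.473, 0.422, 0.0], [0.44, 0.388, 0.0], [0.405, 0.422, 0.0]]
scene green 363.0 [448.  369.5] [21. 22.] corn [[437.0, 359.0], [459.0, 359.0], [459.0, 380.0], [437.0, 380.0]]
[[0.4426 0.4186 0.0205]] [[0.442, 0.385, 0.0], [0.399, 0.411, 0.0], [0.429, 0.448, 0.0], [0.471, 0.423, 0.0]]
hob [[ 0.764  0.1    0.07 ]
 [ 0.756 -0.149  0.07 ]
 [ 0.461 -0.138  0.07 ]
 [ 0.47   0.11   0.07 ]]
jamA [[0.4   0.27  0.055]]
jamB [[ 0.352 -0.151  0.055]]
bowl [[0.705 0.294 0.06 ]]
mug [[ 0.332 -0.356  0.085]]
```

View pics/c1.png

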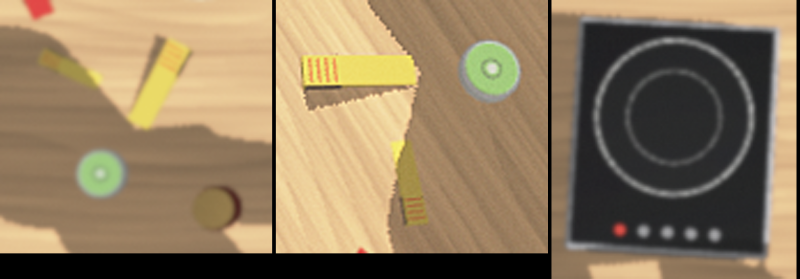

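```bash
cat >> h.py <<'E'
def goal(pos,yaw,tilt=0):
    """row for TCP at pos, tool x at world yaw (deg), tilted about tool x by tilt deg"""
    st=sense();y=np.radians(yaw);x=np.array([np.cos(y),np.sin(y),0]);z=np.array([0,0,-1.])
    T=Ro.from_matrix(np.c_[x,np.cross(z,x),z])*Ro.from_euler("x",tilt,degrees=True)
    R=Ro.from_quat(st["tool_rot"])
    d=R.inv().apply(np.array(pos)-st["tcp_pos"])*1000; r=(R.inv()*T).as_rotvec(degrees=True)
    print("row",np.r_[d,r].round(1).tolist())
E
python3 -c "
from h import *
goal((.52,0,.33),0)"
```

```text
row [-411.3, -474.1, -98.6, -0.1, 0.1, -65.8]
```

servo_tool([
  [-411,-474,-99,-0.1,0.1,-66],
  [-411,-474,-99,-0.1,0.1,-66],
  [-411,-474,-99,-0.1,0.1,-66],
  [-411,-474,-99,-0.1,0.1,-66],
  [-411,-474,-99,-0.1,0.1,-66],
  [-411,-474,-99,-0.1,0.1,-66],
  [-411,-474,-99,-0.1,0.1,-66],
  [-411,-474,-99,-0.1,0.1,-66],
  [-411,-474,-99,-0.1,0.1,-66],
  [-411,-474,-99,-0.1,0.1,-66],
])

```text
t: 1.4
tcp_pos: [0.5163, -0.0077, 0.329]
tool_rot: [1.0, 0.002, 0.0, 0.001]
force: [1.3, -0.8, 0.8]
finger_gap: 0.998
```

servo_tool([
  [0,0,0,0,0,0],
  [0,0,0,0,0,0],
  [0,0,0,0,0,0],
  [0,0,0,0,0,0],
])

```text
t: 1.9
tcp_pos: [0.5154, -0.0111, 0.3285]
tool_rot: [1.0, 0.001, -0.0, 0.001]
force: [-0.1, 0.6, 1.3]
finger_gap: 0.999
```

Run:
```python
from h import *
import pickle
s=snapshot("wrist");pickle.dump(s,open("s1.pkl","wb"));save(s,"w1")
print(sense()["tcp_pos"],sense()["tool_rot"])
goal((.441,.4175,.10),54)
```

```text
[ 0.51551965 -0.01097954  0.32855039] [ 9.99999082e-01  7.56176574e-04 -2.42873992e-05  1.12395092e-03]
row [-73.9, -429.1, 227.6, 0.1, 0.1, -53.9]
```

View pics/w1.png

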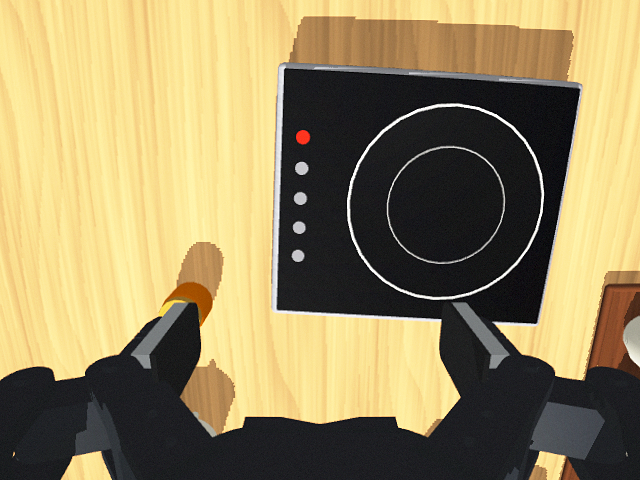

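The wrist view shows the whole hob: near-left corner at (281,65), far-left (580,83), far-right (538,325) and near-right (274,310). I'll compute its pose while moving on to the level.

Run:
```python
from h import *
import pickle
s=pickle.load(open("s1.pkl","rb"))
W=onz(s,[(280.5,65),(580,83),(538,325),(274,311)],np.array([.064,.07,.076,.07]))
print(W.round(4),np.linalg.norm(W[1]-W[0]),np.linalg.norm(W[0]-W[3]),np.linalg.norm(W[2]-W[1]),np.linalg.norm(W[2]-W[3]))
L=np.array([[-150,130],[150,130],[150,-130],[-150,-130]])/1e3
P=W[:,:2];c=P.mean(0);H=(L).T@(P-c);a=np.arctan2(H[0,1]-H[1,0],H[0,0]+H[1,1])
R=np.array([[np.cos(a),-np.sin(a)],[np.sin(a),np.cos(a)]])
print("c",c,"yaw",np.degrees(a),"res",((L@R.T+c-P)*1000).round(1),"foot",R@[-.122,.102]+c)
# wedge from both fixed views
S=pickle.load(open("s0.pkl","rb"))
for n,box in(("top",(180,210,216,260)),("scene",(362,355,425,388))):
    t=S[n];x0,y0,x1,y1=box;hsv=cv2.cvtColor(t["color"],cv2.COLOR_RGB2HSV)
    m=np.zeros((480,640),np.uint8);m[y0:y1,x0:x1]=cv2.inRange(hsv[y0:y1,x0:x1],(10,120,110),(35,255,255))
    c=max(cv2.findContours(m,0,1)[0],key=cv2.contourArea);r=cv2.minAreaRect(c);b=cv2.boxPoints(r)
    print(n,cv2.contourArea(c),b.round(1).tolist(),onz(t,b,.010).round(3).tolist(),onz(t,[r[0]],.010))
```

```text
[[ 0.4775  0.116   0.064 ]
 [ 0.764   0.1036  0.07  ]
 [ 0.7544 -0.1473  0.076 ]
 [ 0.4656 -0.1327  0.07  ]] 0.2867467091097064 0.2490434712796853 0.2511704411272133 0.2892538129892664
c [ 0.6153611  -0.01508179] yaw -2.5992839161425203 res [[-6.1  5.6]
 [ 7.1  4.4]
 [ 4.9 -4.4]
 [-5.9 -5.5]] foot [0.49811237 0.09234603]
top 406.5 [[184.1999969482422, 251.60000610351562], [202.0, 216.0], [212.39999389648438, 221.1999969482422], [194.60000610351562, 256.79998779296875]] [[0.503, 0.39, 0.01], [0.602, 0.343, 0.01], [0.588, 0.314, 0.01], [0.489, 0.361, 0.01]] [[0.54544313 0.35221249 0.01      ]]
scene 596.5 [[366.0, 364.0], [415.0, 364.0], [415.0, 378.0], [366.0, 378.0]] [[0.589, 0.314, 0.01], [0.495, 0.37, 0.01], [0.513, 0.395, 0.01], [0.606, 0.34, 0.01]] [[0.55103345 0.35517614 0.01      ]]
```

servo_tool([
  [-74,-429,60,0,0,-54],
  [-74,-429,60,0,0,-54],
  [-74,-429,60,0,0,-54],
  [-74,-429,150,0,0,-54],
  [-74,-429,180,0,0,-54],
  [-74,-429,200,0,0,-54],
  [-74,-429,228,0,0,-54],
  [-74,-429,228,0,0,-54],
  [-74,-429,228,0,0,-54],
  [-74,-429,228,0,0,-54],
])

```text
t: 3.2
tcp_pos: [0.4405, 0.418, 0.0993]
tool_rot: [0.89, 0.456, -0.001, 0.001]
force: [-0.1, -0.2, 0.6]
finger_gap: 0.999
```

servo_tool([
  [0,0,0,0,0,0],
  [0,0,0,0,0,0],
])

```text
t: 3.45
tcp_pos: [0.4418, 0.4178, 0.1016]
tool_rot: [0.891, 0.455, 0.001, 0.001]
force: [0.6, -0.2, -0.2]
finger_gap: 0.997
```

Run:
```python
from h import *
import pickle
s=snapshot("wrist");pickle.dump(s,open("s2.pkl","wb"));save(s,"w2")
hsv=cv2.cvtColor(s["color"],cv2.COLOR_RGB2HSV)
m=cv2.inRange(hsv,(40,50,60),(80,255,255))
for c in cv2.findContours(m,0,1)[0]:
    if cv2.contourArea(c)>500: e=cv2.fitEllipse(cv2.convexHull(c)); print(e,onz(s,[e[0]],.0215))
print(sense()["tcp_pos"])
```

```text
((318.8329162597656, 246.8943328857422), (81.6141586303711, 84.74267578125), 89.93817901611328) [[0.43920026 0.41906251 0.0215    ]]
[0.44154091 0.41792401 0.10142   ]
```

View pics/w2.png

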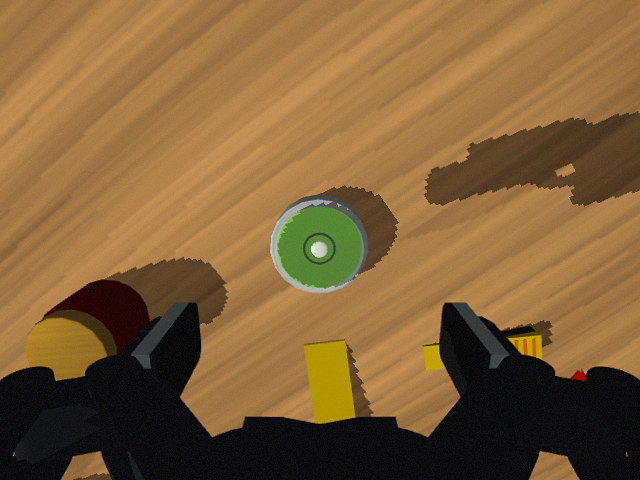

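The level sits right under the open gripper: green window at (319,247), bubble at its centre. The wedge's thin end is at about (325,342), clear of the fingers. Lowering to grasp.

servo_tool([
  [0,-1.5,50,0,0,0],
  [0,-1.5,85,0,0,0],
  [0,-1.5,98,0,0,0],
  [0,-1.5,98,0,0,0],
  [0,-1.5,98,0,0,0],
])

```text
t: 4.12
tcp_pos: [0.4403, 0.4197, 0.0033]
tool_rot: [0.89, 0.456, 0.001, 0.001]
force: [-0.2, 0.5, -0.2]
finger_gap: 1.0
```

servo_tool([
  [0,0,0,0,0,0],
  [0,0,0,0,0,0],
  [0,0,0,0,0,0],
  [0,0,0,0,0,0],
  [0,0,0,0,0,0],
  [0,0,0,0,0,0],
  [0,0,0,0,0,0],
  [0,0,0,0,0,0],
], gripper=50, newtons=25)

```text
t: 5.12
tcp_pos: [0.4398, 0.4196, 0.0031]
tool_rot: [0.89, 0.456, 0.001, 0.001]
force: [-0.7, -0.1, 5.3]
finger_gap: 0.67
```

servo_tool([
  [0,0,-60,0,0,0],
  [0,0,-120,0,0,0],
  [0,0,-150,0,0,0],
  [0,0,-150,0,0,0],
  [0,0,-150,0,0,0],
])

```text
t: 5.75
tcp_pos: [0.4379, 0.4187, 0.1503]
tool_rot: [0.89, 0.456, -0.002, 0.001]
force: [0.1, -0.4, -1.4]
finger_gap: 0.662
```

```bash
python3 -c "
from h import *
print(sense()['force'],sense()['tcp_pos'])
goal((.614,-.017,.11),0)"
```

```text
[ 0.11164976 -0.41696348 -1.44807038] [0.43791765 0.41872793 0.15029088]
row [-250.4, 397.5, 41.7, 0.2, 0.2, 54.2]
```

servo_tool([
  [-250,398,0,0.2,0.2,54],
  [-250,398,0,0.2,0.2,54],
  [-250,398,0,0.2,0.2,54],
  [-250,398,0,0.2,0.2,54],
  [-250,398,0,0.2,0.2,54],
  [-250,398,0,0.2,0.2,54],
  [-250,398,0,0.2,0.2,54],
  [-250,398,20,0.2,0.2,54],
  [-250,398,42,0.2,0.2,54],
  [-250,398,42,0.2,0.2,54],
])

```text
t: 7.0
tcp_pos: [0.6126, -0.0162, 0.1065]
tool_rot: [1.0, 0.001, -0.004, -0.002]
force: [-1.1, 0.8, -1.2]
finger_gap: 0.665
```

servo_tool([
  [0,0,12,0,0,0],
  [0,0,24,0,0,0],
  [0,0,30,0,0,0],
  [0,0,30,0,0,0],
  [0,0,30,0,0,0],
])

```text
t: 7.62
tcp_pos: [0.6163, -0.016, 0.0812]
tool_rot: [1.0, 0.002, 0.001, -0.001]
force: [0.1, -0.3, -2.1]
finger_gap: 0.666
```

```bash
python3 -c "
from h import *
print(sense()['force'],sense()['tcp_pos'],sense()['tool_rot'])
goal((.614,-.017,.075),0)"
```

```text
[ 0.14777939 -0.25430308 -2.0715246 ] [ 0.61625108 -0.01599936  0.08120656] [ 0.9999963   0.0020781   0.00142656 -0.00102664]
row [-2.3, 1.0, 6.2, -0.1, -0.2, 0.2]
```

Contact is expected at TCP z ≈ 0.073, so I'll ease down in small steps.

servo_tool([
  [-2,1,2,0,0,0],
  [-2,1,4,0,0,0],
  [-2,1,5.5,0,0,0],
  [-2,1,5.5,0,0,0],
  [-2,1,5.5,0,0,0],
])

```text
t: 8.25
tcp_pos: [0.614, -0.0171, 0.0753]
tool_rot: [1.0, 0.002, 0.001, -0.001]
force: [0.1, -1.1, -1.7]
finger_gap: 0.668
```

servo_tool([
  [0,0,0.7,0,0,0],
  [0,0,1.2,0,0,0],
  [0,0,1.2,0,0,0],
])

```text
t: 8.62
tcp_pos: [0.6139, -0.017, 0.074]
tool_rot: [1.0, 0.002, 0.001, -0.001]
force: [-0.4, -1.1, -2.0]
finger_gap: 0.667
```

servo_tool([
  [0,0,0.5,0,0,0],
  [0,0,1,0,0,0],
  [0,0,1,0,0,0],
])

```text
t: 9.0
tcp_pos: [0.614, -0.017, 0.0734]
tool_rot: [1.0, 0.002, 0.001, -0.001]
force: [-1.7, 0.7, 0.8]
finger_gap: 0.665
```

servo_tool([
  [0,0,0.4,0,0,0],
  [0,0,0.8,0,0,0],
  [0,0,0.8,0,0,0],
])

```text
t: 9.38
tcp_pos: [0.614, -0.0169, 0.0731]
tool_rot: [1.0, 0.002, 0.001, -0.001]
force: [-1.9, 1.3, 5.7]
finger_gap: 0.665
```

servo_tool([
  [0,0,-0.8,0,0,0],
  [0,0,-0.8,0,0,0],
  [0,0,-0.8,0,0,0],
  [0,0,-0.8,0,0,0],
  [0,0,-0.8,0,0,0],
], gripper=85)

```text
t: 10.0
tcp_pos: [0.6139, -0.0171, 0.073]
tool_rot: [1.0, 0.002, 0.001, -0.001]
force: [-0.2, -0.5, -1.2]
finger_gap: 0.992
```

servo_tool([
  [0,0,-30,0,0,0],
  [0,0,-90,0,0,0],
  [0,0,-110,0,0,0],
  [0,0,-110,0,0,0],
])

```text
t: 10.5
tcp_pos: [0.615, -0.0175, 0.1851]
tool_rot: [1.0, 0.002, 0.003, -0.001]
force: [0.3, -0.3, 0.6]
finger_gap: 0.999
```

Run:
```python
from h import *
import pickle
s=snapshot("wrist");pickle.dump(s,open("s3.pkl","wb"));save(s,"w3")
hsv=cv2.cvtColor(s["color"],cv2.COLOR_RGB2HSV)
m=cv2.inRange(hsv,(40,50,60),(80,255,255))
for c in cv2.findContours(m,0,1)[0]:
    if cv2.contourArea(c)>500: e=cv2.fitEllipse(cv2.convexHull(c)); print(e,onz(s,[e[0]],.0915))
print(sense()["tcp_pos"])
goal((.545,.352,.12),60)
```

```text
((316.6724548339844, 243.52273559570312), (76.29540252685547, 79.29019927978516), 97.77294921875) [[ 0.61325314 -0.01651645  0.0915    ]]
[ 0.61367686 -0.01729555  0.18338376]
row [-67.4, -369.4, 64.0, -0.0, -0.2, -59.8]
```

View pics/w3.png

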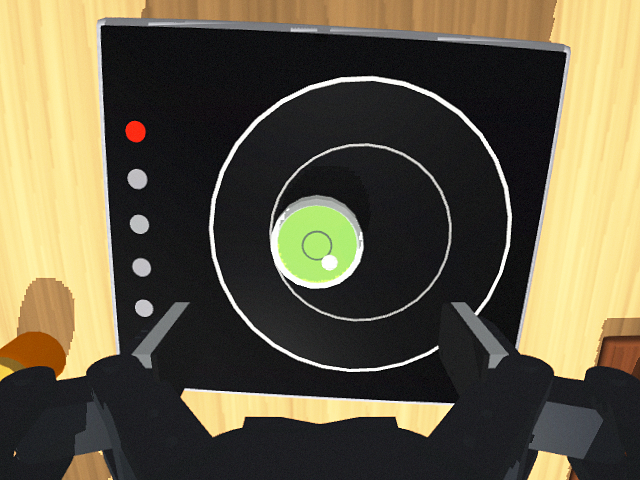

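The level stands in the middle of the glass: window at (317,244), under 2 mm from the hob-centre estimate. The bubble is off toward the far right at (330,262), as expected. Next is the wedge, which I'll push in from the left along the hob's −y.

servo_tool([
  [-29,-351,-20,0,0,118],
  [-29,-351,-20,0,0,118],
  [-29,-351,-20,0,0,118],
  [-29,-351,-20,0,0,118],
  [-29,-351,-20,0,0,118],
  [-29,-351,0,0,0,118],
  [-29,-351,0,0,0,118],
  [-29,-351,30,0,0,118],
  [-29,-351,30,0,0,118],
  [-29,-351,30,0,0,118],
])

```text
t: 11.8
tcp_pos: [0.5816, 0.3331, 0.1503]
tool_rot: [-0.609, 0.793, 0.001, -0.001]
force: [0.1, 0.0, 0.2]
finger_gap: 0.994
```

```bash
python3 -c "
from h import *
goal((.585,.334,.15),-118);print(sense()['q'])"
```

```text
row [-1.8, -3.1, 0.3, 0.2, -0.1, 13.0]
[3.53070974e-01 6.79555768e-01 1.37967772e+00 1.57882006e-03
 1.08579525e+00 2.18440589e+00]
```

servo_tool([
  [-2,-3,15,0,0,13],
  [-2,-3,30,0,0,13],
  [-2,-3,30,0,0,13],
  [-2,-3,30,0,0,13],
])

```text
t: 12.3
tcp_pos: [0.5864, 0.3347, 0.1229]
tool_rot: [-0.518, 0.855, 0.001, 0.001]
force: [0.1, -0.4, 0.5]
finger_gap: 0.989
```

Run:
```python
from h import *
import pickle
s=snapshot("wrist");pickle.dump(s,open("s4.pkl","wb"));save(s,"w4")
st=sense();print(st["tcp_pos"],Ro.from_quat(st["tool_rot"]).as_matrix()[:,0])
```

```text
[0.58683382 0.33487062 0.12357048] [-0.46320712 -0.8862462  -0.00261387]
```

View pics/w4.png

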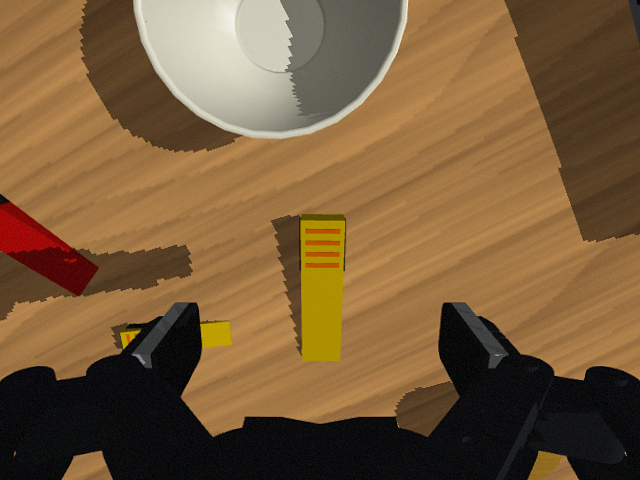

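The wedge is centred: thick end edge (302..345, 220), thin end (302..341, 360). The small decoy lies at about (120..232, 333), near the left finger's path, so I'll check the clearance.

Run:
```python
from h import *
import pickle
s=pickle.load(open("s4.pkl","rb"))
T=onz(s,[(302,220),(345.5,220),(341,360.5),(302.5,360.5)],np.array([.0198,.0198,.0015,.0015]))
a=T[:2].mean(0);b=T[2:].mean(0);d=(b-a)[:2];print(T.round(4).tolist(),"L",np.hypot(*d),"yaw",np.degrees(np.arctan2(d[1],d[0])))
d/=np.hypot(*d);c=((a+b)/2)[:2];g=c-.042*d;print("centre",c,"grip",g)
y=np.degrees(np.arctan2(d[1],d[0]))-270
st=sense();R=Ro.from_quat(st["tool_rot"])
D=onz(s,[(122,348),(230,345),(230,321),(122,330)],.008)
D[:,2]=0.0; P=np.r_[g,0]
yy=np.radians(y);x=np.array([np.cos(yy),np.sin(yy)]);ty=np.array([np.sin(yy),-np.cos(yy)])
print("decoy in tool frame at grip",[( ((q[:2]-g)@x*1000).round(), ((q[:2]-g)@ty*1000).round()) for q in D])
goal((*g,.03),y);goal((*g,.001),y)
```

```text
[[0.6027, 0.3387, 0.0198], [0.5902, 0.3147, 0.0198], [0.4928, 0.3659, 0.0015], [0.5059, 0.3911, 0.0015]] L 0.11007082935703806 yaw 151.92512564888614
centre [0.54792464 0.35260323] grip [0.58498264 0.33283698]
decoy in tool frame at grip [(np.float64(-145.0), np.float64(86.0)), (np.float64(-66.0), np.float64(81.0)), (np.float64(-65.0), np.float64(62.0)), (np.float64(-143.0), np.float64(71.0))]
row [2.9, 0.7, 93.6, -0.0, 0.1, 0.5]
row [3.0, 0.8, 122.6, -0.0, 0.1, 0.5]
```

servo_tool([
  [3,1,60,0,0,0.5],
  [3,1,105,0,0,0.5],
  [3,1,122,0,0,0.5],
  [3,1,122,0,0,0.5],
  [3,1,122,0,0,0.5],
])

```text
t: 12.98
tcp_pos: [0.5866, 0.3337, 0.0039]
tool_rot: [-0.514, 0.858, 0.0, 0.003]
force: [0.0, 0.8, -0.9]
finger_gap: 0.994
```

servo_tool([
  [0,0,0,0,0,0],
  [0,0,0,0,0,0],
  [0,0,0,0,0,0],
  [0,0,0,0,0,0],
  [0,0,0,0,0,0],
  [0,0,0,0,0,0],
  [0,0,0,0,0,0],
  [0,0,0,0,0,0],
], gripper=22, newtons=40)

```text
t: 13.98
tcp_pos: [0.5853, 0.3332, 0.0026]
tool_rot: [-0.514, 0.858, 0.0, 0.002]
force: [-0.4, -0.9, 5.7]
finger_gap: 0.339
```

servo_tool([
  [0,0,0,0,0,0],
  [0,0,0,0,0,0],
  [0,0,0,0,0,0],
])

```text
t: 14.35
tcp_pos: [0.5853, 0.3332, 0.0026]
tool_rot: [-0.514, 0.858, 0.0, 0.002]
force: [-0.1, -0.4, 6.4]
finger_gap: 0.333
```

servo_tool([
  [0,0,-40,0,0,0],
  [0,0,-85,0,0,0],
  [0,0,-85,0,0,0],
  [0,0,-85,0,0,0],
])

```text
t: 14.85
tcp_pos: [0.5838, 0.3324, 0.086]
tool_rot: [-0.514, 0.858, 0.001, 0.0]
force: [-0.3, -0.3, -0.3]
finger_gap: 0.339
```

```bash
python3 -c "
from h import *
goal((.5036,.238,.088),-2.6);goal((.5036,.238,.003),-2.6);print(sense()['tcp_pos'],sense()['force'])"
```

```text
row [121.1, 26.2, -2.2, -0.1, 0.1, -115.5]
row [121.2, 26.2, 82.8, -0.1, 0.1, -115.5]
[0.58378423 0.33242859 0.0859707 ] [-0.27033243 -0.2806458  -0.27913614]
```

servo_tool([
  [20,0,-2,0,0,-11],
  [30,0,-2,0,0,-22],
  [40,0,-2,0,0,-33],
  [50,0,-2,0,0,-44],
  [60,0,-2,0,0,-55],
  [80,0,-2,0,0,-66],
  [100,10,-2,0,0,-77],
  [110,20,-2,0,0,-88],
  [121,26,-2,0,0,-99],
  [121,26,-2,0,0,-110],
])

```text
t: 16.1
tcp_pos: [0.5017, 0.2374, 0.0863]
tool_rot: [0.996, -0.09, -0.002, -0.0]
force: [0.5, 0.4, -0.3]
finger_gap: 0.334
```

servo_tool([
  [0,0,0,0,0,-5.5],
  [0,0,0,0,0,-5.5],
  [0,0,0,0,0,-5.5],
])

```text
t: 16.48
tcp_pos: [0.5039, 0.2381, 0.0874]
tool_rot: [0.999, -0.046, -0.0, -0.001]
force: [0.9, 0.1, -0.6]
finger_gap: 0.338
```

Run:
```python
from h import *
goal((.5036,.238,.003),-2.6);print(sense()['tcp_pos'],sense()['force'],sense()['tool_rot'])
s=snapshot("wrist");save(s,"w5")
```

```text
row [-0.3, 0.3, 84.4, -0.1, 0.0, -2.7]
[0.50394902 0.23812345 0.08741405] [ 0.9200697   0.07135854 -0.55706858] [ 9.98939296e-01 -4.60383798e-02 -1.68419722e-04 -8.49705314e-04]
```

View pics/w5.png

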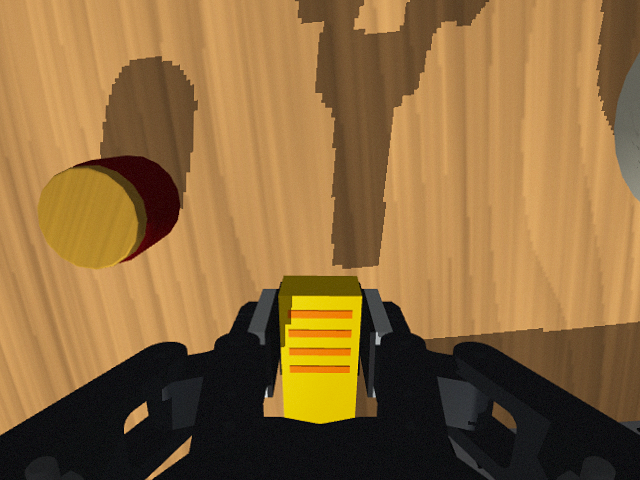

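The wedge is held squarely between the pads, with the thick end toward the camera at (320,285). The jar at (110,215) is clear. Lowering to the counter.

servo_tool([
  [0,0,40,0,0,-2.7],
  [0,0,70,0,0,-2.7],
  [0,0,80,0,0,-2.7],
  [0,0,82,0,0,-2.7],
  [0,0,82,0,0,-2.7],
  [0,0,82,0,0,-2.7],
])

```text
t: 17.27
tcp_pos: [0.5056, 0.2387, 0.0075]
tool_rot: [1.0, -0.022, 0.002, -0.001]
force: [0.5, -0.0, -1.1]
finger_gap: 0.337
```

servo_tool([
  [0,0,0.8,0,0,0],
  [0,0,1.5,0,0,0],
  [0,0,1.5,0,0,0],
])

```text
t: 17.65
tcp_pos: [0.5048, 0.2385, 0.005]
tool_rot: [1.0, -0.022, 0.001, -0.001]
force: [0.3, 0.2, -0.5]
finger_gap: 0.336
```

Run:
```python
from h import *
goal((.5036,.238,.003),-2.6);st=sense();print(st['tcp_pos'],st['force'],Ro.from_quat(st['tool_rot']).as_matrix()[:,0])
```

```text
row [-1.2, 0.6, 2.0, -0.1, -0.1, 0.1]
[0.50484809 0.2385034  0.00502664] [ 0.27424032  0.20950454 -0.53594887] [ 0.99904789 -0.0435838   0.00194155]
```

servo_tool([
  [-0.6,0,0.8,0,0,0],
  [-1.2,0,1.6,0,0,0],
  [-1.2,0,2.2,0,0,0],
  [-1.2,0,2.2,0,0,0],
])

```text
t: 18.15
tcp_pos: [0.5036, 0.2385, 0.0027]
tool_rot: [1.0, -0.022, 0.001, -0.001]
force: [-0.2, 0.7, -0.9]
finger_gap: 0.335
```

servo_tool([
  [0,0,0.4,0,0,0],
  [0,0,0.4,0,0,0],
])

```text
t: 18.4
tcp_pos: [0.5036, 0.2386, 0.0027]
tool_rot: [1.0, -0.022, 0.001, -0.001]
force: [-0.9, 0.2, 3.0]
finger_gap: 0.333
```

servo_tool([
  [0,6,0,0,0,0],
  [0,14,0,0,0,0],
  [0,22,0,0,0,0],
  [0,28,0,0,0,0],
  [0,32,0,0,0,0],
  [0,32,0,0,0,0],
  [0,32,0,0,0,0],
])

```text
t: 19.27
tcp_pos: [0.5027, 0.2056, 0.0026]
tool_rot: [1.0, -0.022, 0.001, -0.001]
force: [-0.0, 0.3, 6.3]
finger_gap: 0.337
```

```bash
cat >> h.py <<'E'
def feel(n=5,cam="wrist"):
    F=[]
    for i in range(n): s=snapshot(cam); F.append(sense()["force"])
    st=sense(); print("F",np.mean(F,0).round(2),"sd",np.std(F,0).round(2),"tcp",st["tcp_pos"].round(4),"t",st["t"]); return s
E
python3 - <<'E'
from h import *
s=feel(4,"scene");save(s,"sc6")
E
```

```text
F [ 0.45 -0.98  6.19] sd [0.27 0.51 0.26] tcp [0.5026 0.2056 0.0026] t 19.475
```

servo_tool([
  [0,1.5,0,0,0,0],
  [0,3,0,0,0,0],
  [0,4.5,0,0,0,0],
  [0,6,0,0,0,0],
])

```text
t: 19.98
tcp_pos: [0.5024, 0.2003, 0.0026]
tool_rot: [1.0, -0.022, 0.001, -0.001]
force: [0.1, 2.6, 4.9]
finger_gap: 0.336
```

servo_tool([
  [0,1,0,0,0,0],
  [0,2,0,0,0,0],
  [0,3,0,0,0,0],
])

```text
t: 20.35
tcp_pos: [0.5023, 0.1973, 0.0026]
tool_rot: [1.0, -0.022, 0.001, -0.001]
force: [-0.4, 2.1, 5.7]
finger_gap: 0.336
```

servo_tool([
  [0,1,0,0,0,0],
  [0,2,0,0,0,0],
  [0,3,0,0,0,0],
])

```text
t: 20.72
tcp_pos: [0.5022, 0.1945, 0.0026]
tool_rot: [1.0, -0.022, 0.002, -0.002]
force: [-0.1, 4.5, 6.2]
finger_gap: 0.34
```

```bash
cat >> h.py <<'E'
def bubble(s,zw=.0905):
    im=s["color"];hsv=cv2.cvtColor(im,cv2.COLOR_RGB2HSV);g=cv2.inRange(hsv,(40,50,60),(85,255,255))
    u,v=proj(s,[.614,-.017,zw])[0].astype(int);r=20
    m=np.zeros_like(g);m[v-r:v+r,u-r:u+r]=g[v-r:v+r,u-r:u+r]
    c=cv2.convexHull(np.vstack([c for c in cv2.findContours(m,0,1)[0] if cv2.contourArea(c)>5]))
    e=cv2.fitEllipse(c);f=np.zeros_like(g);cv2.fillConvexPoly(f,c,1)
    wt=np.clip((im[:,:,0].astype(float)+im[:,:,2])-np.median((im[:,:,0].astype(float)+im[:,:,2])[m>0])-40,0,None)*cv2.erode(f,np.ones((3,3)))
    ys,xs=np.nonzero(wt);w=wt[ys,xs];b=((xs*w).sum()/w.sum(),(ys*w).sum()/w.sum())
    W=onz(s,[e[0],b],zw);d=(W[1]-W[0])*1000;print("win",np.round(e[0],1),np.round(e[1],1),"bub",np.round(b,1),"offset mm",d.round(1),"pos",W[0].round(4))
    cv2.imwrite("pics/b.png",cv2.resize(im[v-r:v+r,u-r:u+r,::-1],None,fx=8,fy=8))
E
python3 - <<'E'
from h import *
s=feel(3,"scene");bubble(s);bubble(snapshot("top"))
E
```

```text
F [0.04 2.95 5.57] sd [0.66 0.42 0.22] tcp [0.5022 0.1944 0.0026] t 20.875
win [283.3 240.6] [17.6 20.2] bub [278.3 237.7] offset mm [  6.5 -13.1   0. ] pos [ 0.6152 -0.0161  0.0905]
win [333.1 210.1] [17.9 18.5] bub [337.6 207.1] offset mm [  8.1 -11.5   0. ] pos [ 0.6111 -0.0186  0.0905]
```

servo_tool([
  [0,1,0,0,0,0],
  [0,2,0,0,0,0],
  [0,3,0,0,0,0],
  [0,4,0,0,0,0],
])

```text
t: 21.42
tcp_pos: [0.5024, 0.192, 0.0027]
tool_rot: [1.0, -0.023, 0.002, -0.003]
force: [0.2, 9.3, 4.2]
finger_gap: 0.334
```

servo_tool([
  [0,1,0,0,0,0],
  [0,2,0,0,0,0],
  [0,3,0,0,0,0],
  [0,4,0,0,0,0],
])

```text
t: 21.92
tcp_pos: [0.5023, 0.1878, 0.0026]
tool_rot: [1.0, -0.023, 0.002, -0.002]
force: [0.1, 9.1, 4.8]
finger_gap: 0.339
```

Run:
```python
from h import *
s=feel(3,"scene");bubble(s);bubble(snapshot("top"))
```

```text
F [0.03 7.8  5.  ] sd [0.49 0.03 0.34] tcp [0.5023 0.1876 0.0026] t 22.075
win [283.1 240.5] [17.5 20.4] bub [279.1 238.1] offset mm [  5.1 -10.8   0. ] pos [ 0.6156 -0.0165  0.0905]
win [333.5 210. ] [18.  18.3] bub [336.9 207.8] offset mm [ 5.9 -8.9  0. ] pos [ 0.6114 -0.0195  0.0905]
```

servo_tool([
  [0,1,0,0,0,0],
  [0,2,0,0,0,0],
  [0,3,0,0,0,0],
  [0,4,0,0,0,0],
  [0,5,0,0,0,0],
  [0,6,0,0,0,0],
])

```text
t: 22.88
tcp_pos: [0.5021, 0.1817, 0.0027]
tool_rot: [1.0, -0.023, 0.002, -0.002]
force: [0.3, 8.5, 4.9]
finger_gap: 0.335
```

servo_tool([
  [0,1,0,0,0,0],
  [0,2,0,0,0,0],
  [0,3,0,0,0,0],
  [0,4,0,0,0,0],
])

```text
t: 23.38
tcp_pos: [0.5019, 0.1777, 0.0026]
tool_rot: [1.0, -0.023, 0.002, -0.002]
force: [0.7, 8.0, 5.1]
finger_gap: 0.339
```

Run:
```python
from h import *
s=feel(3,"scene");bubble(s);bubble(snapshot("top"))
```

```text
F [-0.24  7.74  5.62] sd [0.41 0.1  0.73] tcp [0.5019 0.1775 0.0026] t 23.525
win [282.7 240.3] [17.5 20.2] bub [280.6 238.5] offset mm [ 2.1 -6.9  0. ] pos [ 0.6161 -0.0175  0.0905]
win [333.9 209.8] [18.  18.5] bub [335.9 208.6] offset mm [ 3.3 -5.3  0. ] pos [ 0.6119 -0.0205  0.0905]
```

servo_tool([
  [0,1,0,0,0,0],
  [0,2,0,0,0,0],
  [0,3,0,0,0,0],
  [0,4,0,0,0,0],
])

```text
t: 24.08
tcp_pos: [0.5017, 0.1737, 0.0026]
tool_rot: [1.0, -0.023, 0.002, -0.002]
force: [0.4, 9.9, 6.2]
finger_gap: 0.338
```

servo_tool([
  [0,0.7,0,0,0,0],
  [0,1.4,0,0,0,0],
  [0,2,0,0,0,0],
])

```text
t: 24.45
tcp_pos: [0.5016, 0.1717, 0.0026]
tool_rot: [1.0, -0.023, 0.002, -0.002]
force: [0.2, 8.5, 4.8]
finger_gap: 0.34
```

Run:
```python
from h import *
s=feel(3,"scene");bubble(s);bubble(snapshot("top"))
```

```text
F [0.63 8.8  4.79] sd [0.3  0.54 0.55] tcp [0.5015 0.1716 0.0027] t 24.6
win [282.6 240.2] [17.4 20. ] bub [281.3 238.7] offset mm [ 0.6 -5.  -0. ] pos [ 0.6163 -0.018   0.0905]
win [334.1 209.6] [18.1 18.4] bub [335.2 209.1] offset mm [ 1.3 -2.8  0. ] pos [ 0.6126 -0.021   0.0905]
```

servo_tool([
  [0,0.5,0,0,0,0],
  [0,1,0,0,0,0],
])

```text
t: 24.9
tcp_pos: [0.5015, 0.1707, 0.0026]
tool_rot: [1.0, -0.023, 0.002, -0.002]
force: [0.8, 9.0, 5.8]
finger_gap: 0.336
```

servo_tool([
  [0,0.5,0,0,0,0],
  [0,1,0,0,0,0],
])

```text
t: 25.15
tcp_pos: [0.5015, 0.1697, 0.0026]
tool_rot: [1.0, -0.023, 0.002, -0.002]
force: [0.1, 8.5, 5.0]
finger_gap: 0.334
```

Run:
```python
from h import *
s=feel(3,"scene");bubble(s);bubble(snapshot("top"))
```

```text
F [0.8  8.2  5.36] sd [0.42 0.42 0.21] tcp [0.5014 0.1696 0.0026] t 25.3
win [282.5 240.2] [17.3 20.2] bub [281.6 238.9] offset mm [ 0.1 -4.3  0. ] pos [ 0.6165 -0.018   0.0905]
win [334.1 209.5] [18.  18.5] bub [335.  209.3] offset mm [ 0.7 -2.4  0. ] pos [ 0.6127 -0.0211  0.0905]
```

servo_tool([
  [0,0.5,0,0,0,0],
  [0,1,0,0,0,0],
])

```text
t: 25.6
tcp_pos: [0.5014, 0.1687, 0.0026]
tool_rot: [1.0, -0.023, 0.002, -0.002]
force: [-0.3, 8.9, 5.6]
finger_gap: 0.34
```

servo_tool([
  [0,0.5,0,0,0,0],
  [0,1,0,0,0,0],
])

```text
t: 25.85
tcp_pos: [0.5013, 0.1677, 0.0026]
tool_rot: [1.0, -0.023, 0.002, -0.002]
force: [0.8, 9.0, 5.4]
finger_gap: 0.336
```

Run:
```python
from h import *
s=feel(3,"scene");bubble(s);bubble(snapshot("top"))
```

```text
F [0.57 8.4  5.35] sd [0.86 0.1  0.17] tcp [0.5013 0.1676 0.0026] t 26.0
win [282.4 240.1] [17.4 20. ] bub [281.8 239. ] offset mm [-0.1 -3.4  0. ] pos [ 0.6165 -0.0183  0.0905]
win [334.1 209.6] [17.9 18.5] bub [334.9 209.5] offset mm [ 0.2 -2.   0. ] pos [ 0.6126 -0.0211  0.0905]
```

servo_tool([
  [0,0.5,0,0,0,0],
  [0,1,0,0,0,0],
])

```text
t: 26.3
tcp_pos: [0.5013, 0.1667, 0.0026]
tool_rot: [1.0, -0.023, 0.002, -0.002]
force: [1.0, 9.3, 5.6]
finger_gap: 0.336
```

servo_tool([
  [0,0.5,0,0,0,0],
  [0,1,0,0,0,0],
])

```text
t: 26.55
tcp_pos: [0.5013, 0.1658, 0.0026]
tool_rot: [1.0, -0.023, 0.002, -0.002]
force: [1.1, 11.4, 4.9]
finger_gap: 0.335
```

Run:
```python
from h import *
s=feel(3,"scene");bubble(s);bubble(snapshot("top"))
```

```text
F [0.26 9.59 5.59] sd [0.23 0.29 0.26] tcp [0.5013 0.1658 0.0026] t 26.7
win [282.4 240.1] [17.4 20. ] bub [282.2 239.2] offset mm [-0.8 -2.5  0. ] pos [ 0.6165 -0.0183  0.0905]
win [334.2 209.5] [17.9 18.3] bub [334.7 209.7] offset mm [-0.4 -1.3  0. ] pos [ 0.6128 -0.0214  0.0905]
```

The push is rising: 8.4 to 9.6 N at rest. One more half-millimetre step.

servo_tool([
  [0,0.25,0,0,0,0],
  [0,0.5,0,0,0,0],
])

```text
t: 27.0
tcp_pos: [0.5012, 0.1655, 0.0026]
tool_rot: [1.0, -0.023, 0.002, -0.002]
force: [1.0, 11.5, 5.9]
finger_gap: 0.336
```

Run:
```python
from h import *
s=feel(3,"scene");bubble(s);bubble(snapshot("top"))
```

```text
F [ 0.93 10.49  5.23] sd [0.22 0.09 0.22] tcp [0.5012 0.1655 0.0026] t 27.15
win [282.3 240.1] [17.3 20.3] bub [282.3 239.2] offset mm [-1.  -2.1  0. ] pos [ 0.6167 -0.0185  0.0905]
win [334.2 209.5] [17.9 18.3] bub [334.7 209.7] offset mm [-0.4 -1.4  0. ] pos [ 0.6128 -0.0214  0.0905]
```

It is tight: about 2 N over the steady push, with the bubble inside the ring. I'll stop here and let go.

servo_tool([
  [0,0,0,0,0,0],
  [0,0,0,0,0,0],
  [0,0,0,0,0,0],
  [0,0,0,0,0,0],
  [0,0,0,0,0,0],
  [0,0,0,0,0,0],
], gripper=60)

```text
t: 27.95
tcp_pos: [0.5004, 0.1641, 0.0022]
tool_rot: [1.0, -0.022, 0.001, -0.001]
force: [0.2, 1.0, 0.2]
finger_gap: 0.704
```

Run:
```python
from h import *
s=feel(3,"scene");bubble(s);s=snapshot("top");bubble(s)
s=snapshot("wrist");save(s,"w7")
```

```text
F [-0.28  0.29  0.14] sd [0.43 0.37 0.15] tcp [0.5004 0.1641 0.0022] t 28.1
win [282.4 240.1] [17.4 20. ] bub [282.3 239.3] offset mm [-0.9 -2.2  0. ] pos [ 0.6165 -0.0183  0.0905]
win [334.2 209.5] [17.8 18.3] bub [334.6 209.7] offset mm [-0.5 -1.1  0. ] pos [ 0.6127 -0.0214  0.0905]
```

View pics/w7.png

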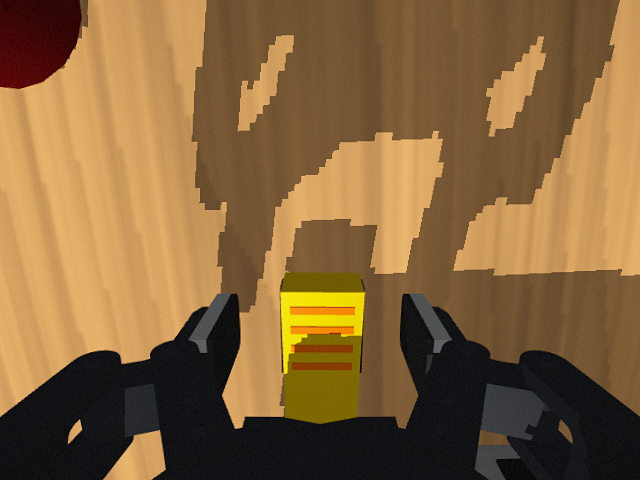

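The wedge is lying flat and straight at (322,345), and both pads are clear of it. Retreating up and back, then checking from above with the wrist camera.

servo_tool([
  [0,-5,-15,0,0,0],
  [0,-10,-60,0,0,0],
  [0,-15,-120,0,0,0],
  [0,-15,-180,0,0,0],
  [50,60,-230,0,0,0],
  [90,120,-240,0,0,0],
  [100,170,-240,0,0,0],
  [100,170,-240,0,0,0],
  [100,170,-240,0,0,0],
  [100,170,-240,0,0,0],
])

```text
t: 29.45
tcp_pos: [0.5916, -0.0098, 0.2423]
tool_rot: [1.0, -0.022, 0.001, -0.001]
force: [-0.1, 0.6, -0.5]
finger_gap: 0.706
```

servo_tool([
  [0,0,0,0,0,0],
  [0,0,0,0,0,0],
  [0,0,0,0,0,0],
])

```text
t: 29.82
tcp_pos: [0.5922, -0.0098, 0.242]
tool_rot: [1.0, -0.021, 0.001, -0.001]
force: [0.5, -0.6, 0.8]
finger_gap: 0.704
```

Run:
```python
from h import *
s=snapshot("wrist");save(s,"w8");print(sense()["tcp_pos"],s["color"].shape)
im=s["color"];hsv=cv2.cvtColor(im,cv2.COLOR_RGB2HSV)
u,v=proj(s,[.616,-.018,.0905])[0].astype(int);print(u,v)
m=cv2.inRange(hsv,(40,50,60),(85,255,255));c=max(cv2.findContours(m,0,1)[0],key=cv2.contourArea);e=cv2.fitEllipse(cv2.convexHull(c))
f=np.zeros_like(m);cv2.fillConvexPoly(f,cv2.convexHull(c),255);f=cv2.erode(f,np.ones((5,5)))
cx,cy=map(int,e[0])
def cen(mm): ys,xs=np.nonzero(mm&f);return xs.mean(),ys.mean(),len(xs)
wb=cen(cv2.inRange(hsv,(0,0,170),(180,70,255)));rg=cen(cv2.inRange(hsv,(0,0,0),(180,255,110)))
print("win",e,"bub",wb,"ring",rg)
W=onz(s,[e[0],wb[:2],rg[:2]],.0905);print("bub-win",((W[1]-W[0])*1000).round(2),"bub-ring",((W[1]-W[2])*1000).round(2),"level",W[0])
cr=im[cy-30:cy+30,cx-40:cx+40]
a=np.vstack([im,cv2.resize(cr,(640,480),interpolation=cv2.INTER_CUBIC)]);cv2.imwrite("pics/w8b.png",cv2.resize(a,None,fx=.62,fy=.62)[:,:,::-1])
```

```text
[ 0.59229037 -0.01000329  0.24192786] (480, 640, 3)
352 233
win ((350.4838562011719, 235.50103759765625), (61.93401336669922, 64.45327758789062), 77.89653015136719) bub (np.float64(350.5211267605634), np.float64(237.16901408450704), 142) ring (np.float64(nan), np.float64(nan), 0)
bub-win [-0.   -1.29  0.  ] bub-ring [nan nan nan] level [ 0.61463857 -0.01936059  0.0905    ]<stdin>:8: RuntimeWarning: Mean of empty slice.
  ret = ret.dtype.type(ret / rcount)
```

View pics/w8b.png

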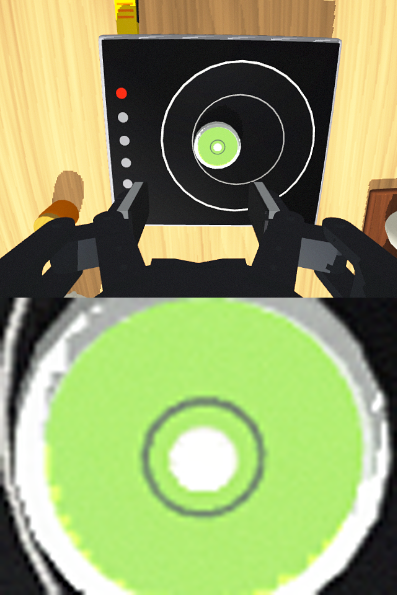

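The bubble sits almost centred in the ring, bubble centre (203,460) against ring centre (203,456) in the enlarged crop. The wedge is in place at the near left corner and the arm is clear. Handing in.

```bash
python3 -c "
from h import *
s=feel(3,'scene');bubble(s);print(sign_off())"
```

```text
F [-0.11  0.06  0.38] sd [0.18 0.88 0.12] tcp [ 0.5924 -0.0104  0.2419] t 30.025
win [282.3 240.1] [17.3 20.3] bub [282.3 239.2] offset mm [-1.1 -2.1  0. ] pos [ 0.6167 -0.0185  0.0905]
the job is handed in; nothing more can be done
None
```

The level is in the middle of the glass, the yellow wedge is under the low near-left foot, and I handed the job in at about 30 s. No verdict was reported.

**What I did:** I set the level down with about 7 N and let go. I then laid the wedge on the counter and eased it in from the left, thin end first. The steady push was about 8.4 N, including some counter friction. I stopped at about 10.5 N (2 N more) and released it.

**Last checks:**
- **Bubble:** in the wrist close-up it lies inside the ring, nearly central. The calculated offsets disagree: 1.3 mm by wrist camera, about 1.2 mm by top camera and 2.4 mm by scene camera. The scene camera reads less sharply because it views at a slant. All are under the 3.2 mm limit.
- **Hob:** the level moved about 3 mm in view. That matches the tilt being taken out, so I saw no sign of the hob being shoved.
- **Wedge:** it lay straight and stayed put after release.
- **Arm:** it is clear of everything, and the force reads about zero.

**Not measured directly:** the load on the far foot is inferred only from the rise in push. Where the low foot stands on the slope is inferred from the tool position.

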